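# Close the draught case and hold its lid at 45 degrees

### The arm

A 6-joint arm with a two-finger parallel gripper is mounted at the origin on the work surface. World frame = base frame: x ahead of the robot, y to its left, z up, the work surface at z = 0. Lengths are in m, angles in rad, forces in N, time in s.
With the tool pointing down it reaches from about 0.275 to 0.825 m from the base axis. Payload 5.2 kg.
Tool frame: the origin (TCP) lies on the mounting face of the last link; the fingertips stand 186 mm ahead of it and the grasp point (between the pads) lies 167 mm ahead of it (robot.tcp_to_grasp is the distance from the TCP to the grasp point, in m); z points along the fingers, y is the direction in which the jaws open and shut (so a half turn about z gives the same grasp; the last joint's range is limited). The gripper opens to 93 mm and grips with 3 to 60 N. Pads are 15 mm wide; open, the fingers measure 128 mm over their backs; the gripper's body (75 mm by 188 mm) begins 65 mm behind the grasp point.
Start: joints at [1.022, 0.259, 1.535, -0, 1.348, -0.203], TCP at [0.186, 0.517, 0.405] pointing down, gripper open.
Joint ranges: [-3.14, 3.14], [-0.91, 2.08], [0.19, 2.58], [-1.22, 4.36], [0.22, 2.71], [-3.12, 3.12]. Speed limits (rad/s): [2.57, 2.57, 3.14, 3.14, 3.14, 3.14].

### API

Orientations are given as a rotation vector (axis times angle).
In Python, from plant import robot, imaging, workorder gives the robot as it stands.
- The arm moves only by the shell command python3 -m handwheel 'ROWS' [OPENING]. ROWS is JSON, a list that holds one entry, the list of rows, each a list of 6 numbers: the shift along the tool's x, y, z in mm, then the turn, a rotation vector about the tool's x, y, z in degrees. In form: [[[x, y, z, ax, ay, az], ...]]. A call has exactly 8 rows; each row shifts and turns the commanded pose from where the row before left it, along the tool's axes as they then stand; what a row does not reach is not made up. A row lasts 1/8 s, in which the tool goes at most 62.5 mm and 10.7 degrees, less where a joint would pass 70% of its speed; a pose out of reach is approached as far as the arm can. A call with a gripper value outside its range is refused whole. OPENING is the closure in counts, from 0 (fully open) to 255 (shut), set as the call begins (- or left out, the last holds). The fingers move at their own pace and stop on an object; the grip force is fixed at half the most. Time passes only in rows, so rows that do not move let the fingers close, or fill a call up. It gives the time, the measured TCP pose, the force and the opening at its end, in the units of the state.
- robot.read_state(): the state, without advancing time (a new reading comes with each control period).
- imaging.camera(name): name is "side" or "top"; returns the picture (384x512x3 uint8, red, green, blue); there is no depth.
- imaging.camera_params(name): a dict with "fx", "fy", "cx", "cy" (pixels), "rvec" (rotation vector, rad) and "tvec" (3), from world to camera coordinates, as OpenCV has them. Camera axes: x right, y down, z forward; pixel columns grow to the right and rows downward; lengths in m; the calibration is good to about 2 mm. A picture is of the moment at which its call begins. camera_params takes no time and is no camera call.
- workorder.sign_off(): hands the job in, once; it reports no verdict.
The state is a dict: "time_s": time; "qpos": joint angles; "qd": joint speeds; "joint_torque": joint torques, N m; "eef_pos": TCP position; "ee_rot": TCP orientation; "force": force on the tool from outside, world axes, zero at the start; "torque": the same for the moment, N m; "gripper_width": opening from 0.0 (shut) to 1.0 (fully open).
Only numpy, scipy, OpenCV 4.12 (cv2) and the standard library are available. Lean on these libraries where they do the work, as an engineer would, in place of code of your own. Each camera call takes 0.05 s, during which the arm holds its last target.

### The job

The hanging magnet has to settle out of the draught before a sample is lowered in from above: push the side door of the clear draught case shut until it seats on its ball catch, with the lid still down. Then lift the case's lid by its pull tab and hold it open at 45 degrees; the lid falls shut by itself, so finish while still holding it there, motionless. Leave the beaker, the compass and the rack of magnet blocks where they stand.

Things in the scene. Friction and masses are not known exactly. Their poses are not given: they have to be found in the camera images.
- case: Fixed draught case, plywood frame with clear panes, 190 (x) x 220 (y) x 140 mm high without its lid, standing on the counter with a black turntable and a hanging cradle inside. Origin at the centre of its footprint on the counter; its own +z is up, -x is the near face (towards the robot, turned by up to about 15 degrees), -y is the side with the door.
- door (a joint): Angle in rad of the side door on the case's -y side: 0 = fully shut and seated, grows as it opens outwards (its free end swings to the case's -y). Vertical hinge at the far end, free end towards the robot. Stays where it is left; in the last 0.08 rad a sprung ball catch resists (up to about 9 N at the grip block) and pushes it back out; past about 0.03 rad it snaps home and stays.
- door_hinge (a point): Point on the door's vertical hinge axis, half-way up the door, 82 mm above the counter, in the middle of the door's 10 mm thickness. Axes turn with the door: the panel runs along -x for 177 mm, its outer face looks to -y. The panel spans heights 26 to 138 mm above the counter; shut, its outer face is 117 mm from the case's middle plane.
- door_push (a point): Middle of the outer face of the wooden grip block on the door's outer side: the place to push. The block is 60 mm long, 20 mm high, 20 mm proud of the door. This point is 140 mm from the hinge axis, 25 mm outwards of it and 126 mm above the counter (shut lid's top: 148 mm). Axes as door_hinge (-y points outwards). Shut, it is 27 mm outwards of the lid's side edge.
- lid (a joint): Angle in rad of the lid: 0 = shut, lying on the case; grows as its near edge lifts; 0.785 = 45 degrees. It falls shut under its own weight (about 0.25 to 0.5 kg) whenever it is let go.
- lid_hinge (a point): Middle of the lid's horizontal hinge axis as seen at tab height, on the far top edge of the case, 146 mm above the counter (6 mm above the true axis when the lid is shut). Axes turn with the lid: the lid runs along -x for 190 mm, y is along the hinge, z is up from the lid, which is 8 mm thick and 220 mm wide with its underside at 140 mm.
- lid_tab (a point): Grasp point at the middle of the thickness of the lid's wooden pull tab, 225 mm from the hinge axis and 35 mm beyond the lid's near edge. Axes as lid_hinge. The tab is 24 mm wide (y), 12 mm thick (z) and reaches 58 mm beyond the lid's near edge; nothing is under it but the counter, 140 mm lower when the lid is shut.
- beaker: Glass beaker holding steel paperclips, 74 mm across, 90 mm high, loose, to be left alone. Origin at the centre of its underside.
- compass: Round brass compass case, 68 mm across, 18 mm high, loose, to be left alone. Origin at the centre of its underside.
- blocks: Wooden rack with three painted magnet blocks, 60 x 110 x 32 mm high, loose, to be left alone. Origin at the centre of its underside.

How it is judged:
By the outcome, as a careful person would: the job done as asked, in the order asked, and still so for the second after the job is handed in, while the arm keeps its last pose, push and grip.
It also fails if it takes over 54 s, if anything falls off the work surface, if the arm or the gripper's body presses on something with over 40 N, if the wrist force passes 120 N, or if a joint passes its speed limit or range.

## Working session

There is one attempt and no reset: what is moved stays moved. The work goes in short steps, Python scripts to look and compute and a shell command to move; the robot and the scene stay as the last step left them, time stands still between calls to the robot, and variables do not carry over. Pictures are saved under pics/ and viewed, and the job is handed in when it is done.

```bash
ls; mkdir -p pics; python3 - <<'E'
from plant import robot, imaging
import cv2
for n in("side","top"):
    im=imaging.camera(n); cv2.imwrite(f"pics/{n}0.png",cv2.resize(im[:,:,::-1],(800,600),interpolation=cv2.INTER_CUBIC)); print(n,imaging.camera_params(n))
s=robot.read_state(); print(s, robot.tcp_to_grasp)
E
```

```text
pics
side {'fx': 481.4311790494833, 'fy': 481.4311790494833, 'cx': 256.87527885572405, 'cy': 192.5011233310816, 'rvec': array([ 2.38112952, -0.23807361,  0.10956899]), 'tvec': array([-0.59621697,  0.24993634,  0.9207607 ])}
top {'fx': 415.1367217400016, 'fy': 415.1367217400016, 'cx': 259.0885836243272, 'cy': 192.84076639107514, 'rvec': array([ 2.17786696, -2.19676184,  0.06318417]), 'tvec': array([0.12362276, 0.61571159, 0.81174489])}
{'time_s': 0.1, 'qpos': array([ 1.02215958e+00,  2.59252612e-01,  1.53591693e+00,  4.22220693e-06,
        1.34800296e+00, -2.02764671e-01]), 'qd': array([-0.0006402 , -0.00377892, -0.00087344, -0.00055553,  0.00397019,
        0.00083738]), 'joint_torque': array([ 2.23679686e-03, -4.38209796e+01, -2.84641296e+01,  7.19018583e-02,
        3.61895270e-02, -7.22866366e-05]), 'eef_pos': array([0.18632382, 0.51728916, 0.40403279]), 'ee_rot': array([-5.40491493e-01, -3.09415611e+00,  2.30573123e-03]), 'force': array([-0.41045989, -0.78400811,  0.98764874]), 'torque': array([ 0.0347446 , -0.0149579 ,  0.03111052]), 'gripper_width': 1.0033723576180362} 0.1673
```

View pics/side0.png

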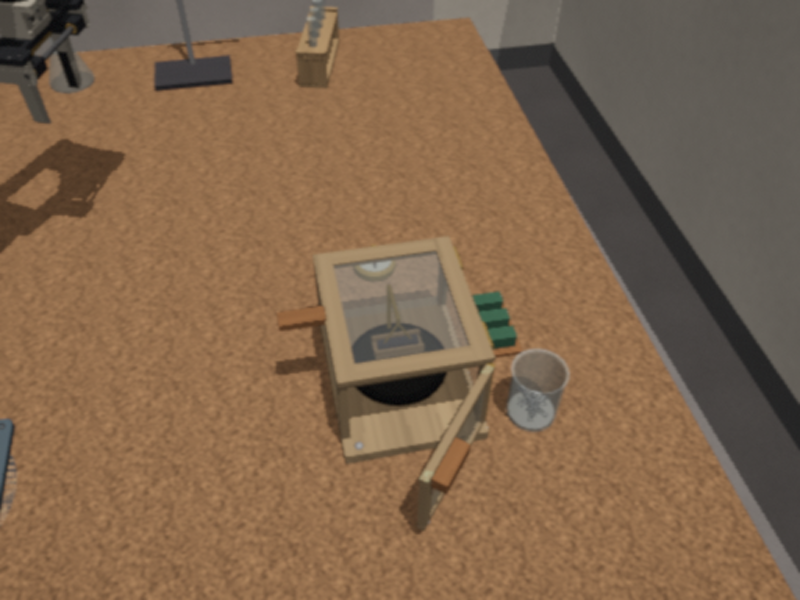

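View pics/top0.png

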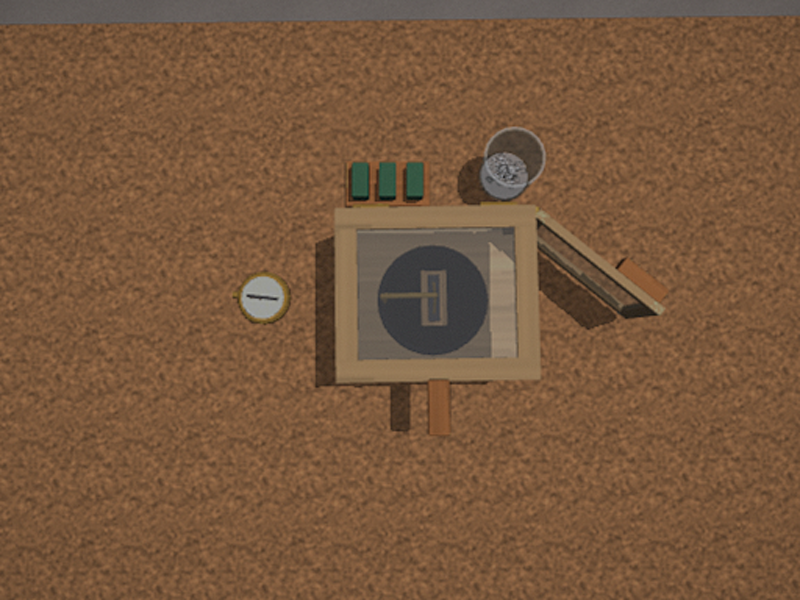

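The case lid covers about (335,207)–(540,382) in the top view, with the tab pointing down to (439,434). The door stands open at the right, with its free end near (662,314) and the grip block near (642,280). The beaker is at (513,160), the blocks at (387,180) and the compass at (264,297). I'll zoom in for accurate points.

```bash
python3 - <<'E'
import cv2,numpy as np
t=cv2.imread("pics/top0.png"); s=cv2.imread("pics/side0.png")
a=cv2.resize(t[195:330,525:680],None,fx=5,fy=4.4,interpolation=cv2.INTER_CUBIC)[:600,:800]
cv2.imwrite("pics/tz.png",cv2.resize(t[200:335,520:680],(800,600)*1 if False else (800,600)))
cv2.imwrite("pics/sz.png",cv2.resize(s[340:535,300:560],(800,600)))
E
```

```text
(no output)
```

View pics/tz.png

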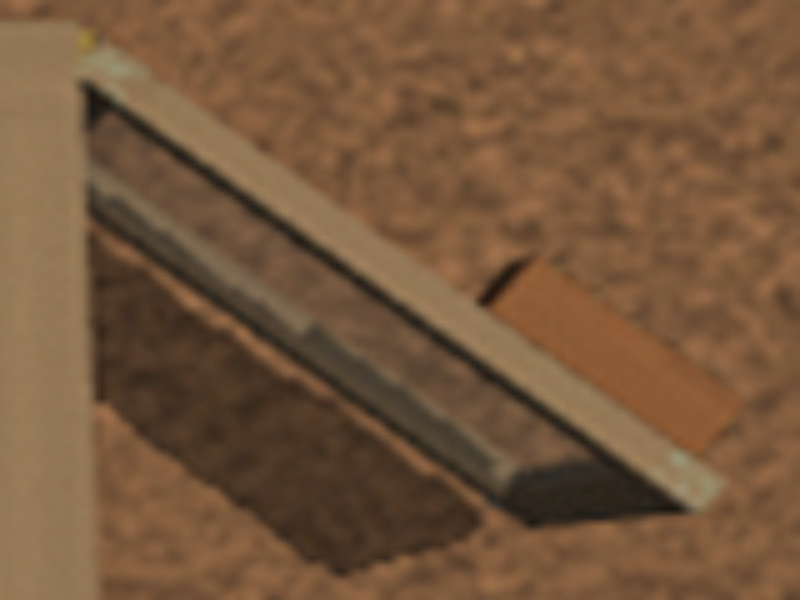

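View pics/sz.png

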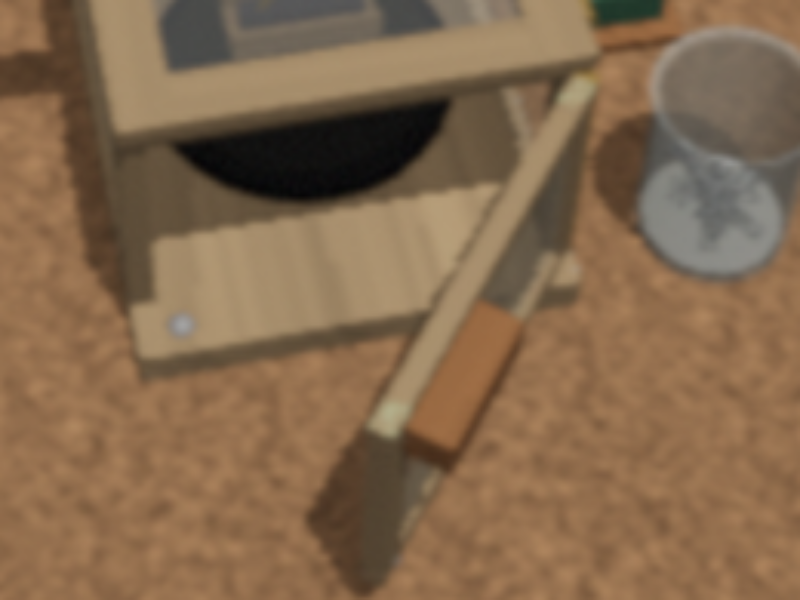

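```bash
cat >h.py <<'E'
import numpy as np,cv2
from plant import robot,imaging
from scipy.optimize import least_squares
from scipy.spatial.transform import Rotation as R
def proj(n,P):
    c=imaging.camera_params(n);K=np.array([[c['fx'],0,c['cx']],[0,c['fy'],c['cy']],[0,0,1.]])
    return cv2.projectPoints(np.array(P,float),c['rvec'],c['tvec'],K,None)[0][:,0]*1.5625
def caseP(p,P):
    a=np.array(P,float);c,s=np.cos(p[2]),np.sin(p[2])
    return np.c_[p[0]+c*a[:,0]-s*a[:,1],p[1]+s*a[:,0]+c*a[:,1],a[:,2]]
def doorP(p,P,hx,th,hy=-.112):
    a=np.array(P,float);c,s=np.cos(th),np.sin(th)   # -x dir swings to -y: rotate by +th
    return caseP(p,np.c_[hx+c*a[:,0]-s*a[:,1],hy+s*a[:,0]+c*a[:,1],a[:,2]])
E
python3 - <<'E'
from h import *
lid=[[-.095,.11,.148],[.095,.11,.148],[.095,-.11,.148],[-.095,-.11,.148],[-.153,.012,.146+.006-.006],[-.153,-.012,.146]]
lid[4][2]=lid[5][2]=.152
tl=[(336,383),(335,208),(537,206),(540,380),(428,434),(450,434)]
sl=[(316,253),(447,239),(493,360),(338,382)]
door=[[-.177,.005,.138],[-.177,-.005,.138],[-.11,-.025,.136],[-.17,-.025,.136]]
td=[(659,315.2),(664.4,309.1),(628,258),(668.4,291.1)]
sd=[(420.2,479.7),(430.6,479.8),(469.7,443.3),(446.2,489.5)]
def f(v):
    p=v[:3]
    L=caseP(p,lid);D=doorP(p,door,v[3],v[4])
    return np.r_[(proj("top",L)-tl).ravel(),(proj("side",L[:4])-sl).ravel(),(proj("top",D)-td).ravel(),(proj("side",D)-sd).ravel()]
r=least_squares(f,[.5,-.1,0,.09,.8],loss='soft_l1',f_scale=3)
print(r.x,np.round(r.fun.reshape(-1,2),1))
v=r.x
for th in (v[4],.1,0): 
    print(th,doorP(v,[[-.14,-.025,.126],[-.177,-.005,.126]],v[3],th))
print(caseP(v,[[-.130,0,.146],[.095,0,.146]]))
# beaker etc
def bp(n,px,z):
    return least_squares(lambda q:(proj(n,[[q[0],q[1],z]])[0]-px),[.5,-.1]).x
print("beaker",bp("top",(514,158),.09),bp("side",(540,374),.09),"compass",bp("top",(264,297),.018),"blocks",bp("top",(388,183),.03))
s=robot.read_state();print(R.from_rotvec(s['ee_rot']).as_matrix().round(3))
E
```

```text
[6.18452519e-01 8.27219203e-02 2.71078931e-04 9.15809634e-02
 8.67678436e-01] [[-0.2 -1.9]
 [ 0.4 -1.6]
 [-0.3 -1.6]
 [ 0.5 -0.7]
 [-0.4  1.4]
 [ 0.2  1.2]
 [-4.   1.4]
 [ 1.2 -2.5]
 [ 0.1 -2. ]
 [-2.6  0.9]
 [ 0.6 -0.2]
 [ 0.9 -1.1]
 [ 0.1 -2.5]
 [ 2.5 -1. ]
 [-2.4 -1.7]
 [-4.4  2.3]
 [ 0.3  0. ]
 [-0.2 -3.5]]
0.867678436110536 [[ 0.63864403 -0.15223378  0.126     ]
 [ 0.5994674  -0.16753712  0.126     ]]
0.1 [[ 0.57326963 -0.06814212  0.126     ]
 [ 0.53445341 -0.05194639  0.126     ]]
0 [[ 0.57007062 -0.0542912   0.126     ]
 [ 0.5330652  -0.03430123  0.126     ]]
[[0.48845252 0.08268668 0.146     ]
 [0.71345252 0.08274767 0.146     ]]
beaker [ 0.78181742 -0.01318349] [ 0.78358649 -0.02019945] compass [0.62400515 0.29935001] blocks [0.76805466 0.13850618]
[[-0.941  0.339 -0.001]
 [ 0.339  0.941 -0.001]
 [ 0.    -0.002 -1.   ]]
```

```bash
cat >>h.py <<'E'
V=[.6185,.0827,0.0]; HX=.0916; TH0=.868
def Rdoor(th): # tool x=inward push, y along hinge-ward dir, z down
    y=np.array([np.cos(th),np.sin(th),0]); z=np.array([0,0,-1.]); return np.c_[np.cross(y,z),y,z]
def tcpdoor(th,d,z=.293,hx=HX): return doorP(V,[[-.14,-.025-d,z]],hx,th)[0]
def delta(p,Rm=None):
    s=robot.read_state();R0=R.from_rotvec(s['ee_rot']).as_matrix()
    t=(R0.T@(np.array(p)-s['eef_pos'])*1000).round(1)
    print('shift(tool,mm)',t, 'turn', None if Rm is None else np.degrees(R.from_matrix(R0.T@Rm).as_rotvec()).round(2))
    return t
E
python3 - <<'E'
from h import *
print([a for a in dir(robot) if a[0]!='_'])
p=tcpdoor(TH0,.05,.40);print(p,Rdoor(TH0).round(3))
delta(p,Rdoor(TH0))
s=robot.read_state()
print('after turn:',(Rdoor(TH0).T@(p-s['eef_pos'])*1000).round(1))
E
```

```text
['Unreachable', 'read_state', 'tcp_to_grasp']
[ 0.67683828 -0.18460183  0.4       ] [[-0.763  0.646  0.   ]
 [ 0.646  0.763  0.   ]
 [ 0.     0.    -1.   ]]
shift(tool,mm) [-699.4 -494.     4.6] turn [-0.09 -0.   20.45]
after turn: [-828.  -218.5    4. ]
```

```bash
python3 -m handwheel '[[[0,0,0,0,0,10.2],[0,0,0,0,0,10.2],[-30,-8,0,0,0,0],[-50,-13,0,0,0,0],[-55,-15,0,0,0,0],[-55,-15,0,0,0,0],[-55,-15,0,0,0,0],[-55,-15,0,0,0,0]]]' 255
python3 -m handwheel '[[[-55,-15,0,0,0,0],[-55,-15,0,0,0,0],[-55,-15,0,0,0,0],[-55,-15,0,0,0,0],[-55,-15,0,0,0,0],[-55,-15,0,0,0,0],[-55,-15,0,0,0,0],[-40,-10,0,0,0,0]]]' 
python3 -c "
from h import *
delta(tcpdoor(TH0,.05,.40),Rdoor(TH0)); print(robot.read_state()['qpos'])"
```

```text
time_s: 1.1
eef_pos: [0.3638, 0.2603, 0.4046]
ee_rot: [-1.08, -2.95, 0.0]
force: [0.2, -0.3, -0.7]
gripper_width: 0.192
time_s: 2.1
eef_pos: [0.6144, -0.1026, 0.4039]
ee_rot: [-1.082, -2.948, 0.0]
force: [0.5, 1.1, 1.1]
gripper_width: 0.004
shift(tool,mm) [-100.6  -22.1    3.9] turn [-0.03 -0.05 -0.03]
[-3.44294716e-01  3.90709731e-01  1.34947902e+00 -1.90292993e-04
  1.40235768e+00 -1.21181099e+00]
```

```bash
python3 -m handwheel '[[[-50,-11,0,0,0,0],[-50,-11,0,0,0,0],[0,0,20,0,0,0],[0,0,40,0,0,0],[0,0,35,0,0,0],[0,0,15,0,0,0],[0,0,0,0,0,0],[0,0,0,0,0,0]]]' 
python3 - <<'E'
from h import *
delta(tcpdoor(TH0,.05),Rdoor(TH0)); 
for n in("side","top"):
    im=imaging.camera(n); cv2.imwrite(f"pics/{n}1.png",cv2.resize(im[:,:,::-1],(800,600),interpolation=cv2.INTER_CUBIC))
E
```

```text
time_s: 3.1
eef_pos: [0.6762, -0.1818, 0.2965]
ee_rot: [1.079, 2.948, -0.0]
force: [0.2, -0.2, -0.5]
gripper_width: 0.006
shift(tool,mm) [-2.2 -1.7  3.5] turn [0.04 0.15 0.06]
```

View pics/side1.png

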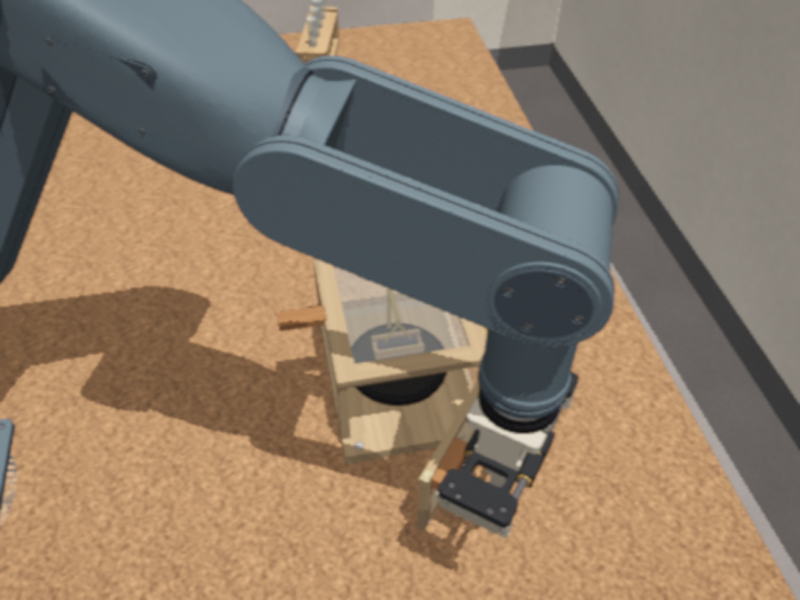

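View pics/top1.png

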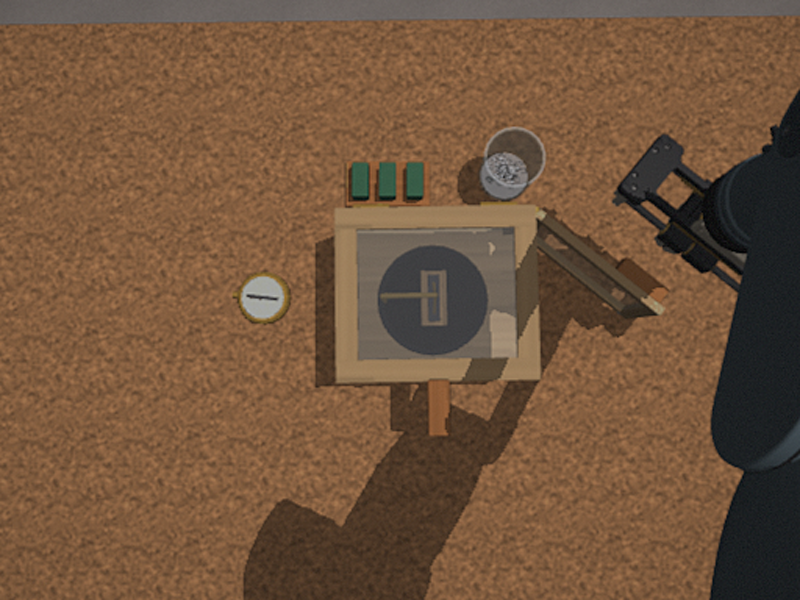

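```bash
python3 -m handwheel '[[[15,0,0,0,0,0],[15,0,0,0,0,0],[10,-1,0,0,0,0],[4,0,0,0,0,0],[6.2,-1.2,0,0,0,2.5],[12.3,-2.3,0,0,0,5],[12.3,-2.3,0,0,0,5],[12.3,-2.3,0,0,0,5]]]' 
python3 - <<'E'
from h import *
delta(tcpdoor(TH0-np.radians(17.5),.008),Rdoor(TH0-np.radians(17.5))); 
E
```

```text
time_s: 4.2
eef_pos: [0.6061, -0.1285, 0.2952]
ee_rot: [1.52, 2.748, 0.0]
force: [1.0, 0.1, 0.3]
gripper_width: 0.002
shift(tool,mm) [-4.6  0.9  2.2] turn [ 0.04  0.06 -0.13]
```

```bash
python3 -m handwheel '[[[12.3,-2.3,0,0,0,5],[12.3,-2.3,0,0,0,5],[12.3,-2.3,0,0,0,5],[12.3,-2.3,0,0,0,5],[6.2,-1.2,0,0,0,2.5],[0,0,0,0,0,0],[0,0,0,0,0,0],[0,0,0,0,0,0]]]' 
python3 - <<'E'
from h import *
th=TH0-np.radians(40)
delta(tcpdoor(th,.008),Rdoor(th)); 
for n in("side","top"):
    im=imaging.camera(n); cv2.imwrite(f"pics/{n}2.png",cv2.resize(im[:,:,::-1],(800,600),interpolation=cv2.INTER_CUBIC))
E
```

```text
time_s: 5.2
eef_pos: [0.5749, -0.0823, 0.2948]
ee_rot: [2.024, 2.403, 0.0]
force: [-0.2, 0.5, -0.0]
gripper_width: 0.006
shift(tool,mm) [-3.7  2.2  1.8] turn [0.01 0.01 0.06]
```

View pics/side2.png

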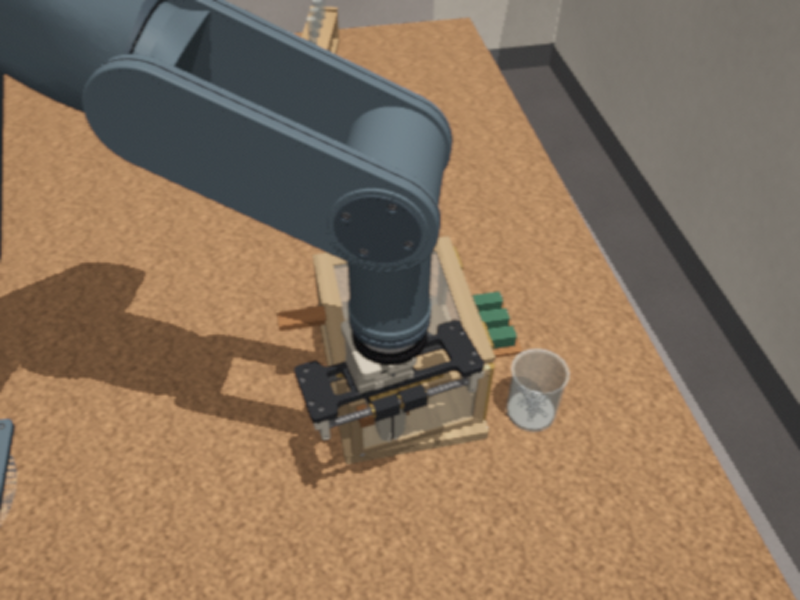

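View pics/top2.png

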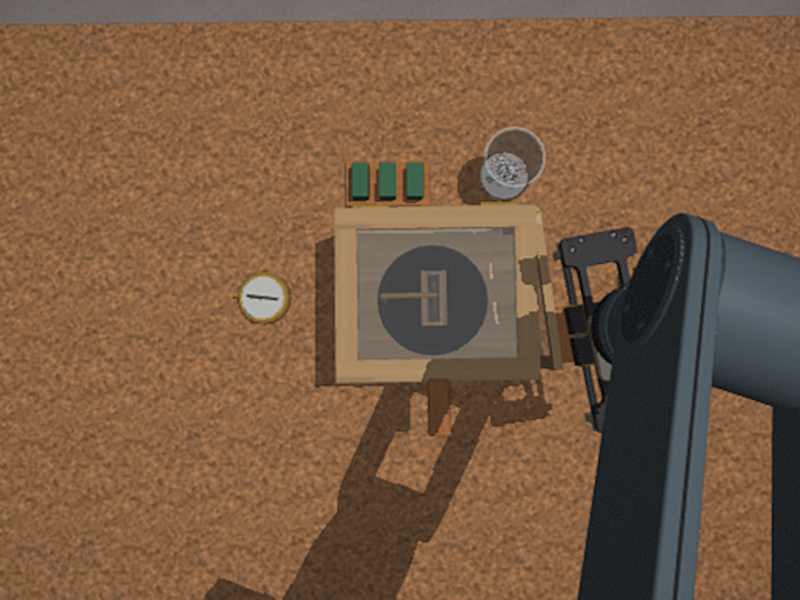

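```bash
python3 -m handwheel '[[[7.4,-1,0,0,0,3],[6,-1,0,0,0,3],[5,0,0,0,0,3],[2,0,0,0,0,0],[2,0,0,0,0,0],[2,0,0,0,0,0],[0,0,0,0,0,0],[0,0,0,0,0,0]]]' 
python3 - <<'E'
from h import *
delta(tcpdoor(0,.004),Rdoor(0)); print(robot.read_state()['force'])
E
```

```text
time_s: 6.3
eef_pos: [0.5705, -0.0623, 0.2949]
ee_rot: [2.201, 2.233, -0.01]
force: [-2.4, -18.9, -2.5]
gripper_width: 0.005
shift(tool,mm) [ 4.  -0.3  1.8] turn [-0.01  0.5   0.82]
[ -2.36567443 -18.94789253  -2.54028646]
```

```bash
python3 -m handwheel '[[[1,0,0,0,0,0],[1,0,0,0,0,0],[1,0,0,0,0,0],[0,0,0,0,0,0],[0,0,0,0,0,0],[0,0,0,0,0,0],[0,0,0,0,0,0],[0,0,0,0,0,0]]]' 
python3 - <<'E'
from h import *
for n in("side","top"):
    im=imaging.camera(n); cv2.imwrite(f"pics/{n}3.png",cv2.resize(im[:,:,::-1],(800,600),interpolation=cv2.INTER_CUBIC))
t=cv2.imread("pics/top3.png");cv2.imwrite("pics/t3z.png",cv2.resize(t[190:400,480:760],(800,600),interpolation=cv2.INTER_CUBIC))
E
```

```text
time_s: 7.3
eef_pos: [0.5705, -0.0614, 0.2949]
ee_rot: [2.199, 2.231, -0.015]
force: [-2.4, -28.1, -2.0]
gripper_width: 0.003
```

View pics/t3z.png

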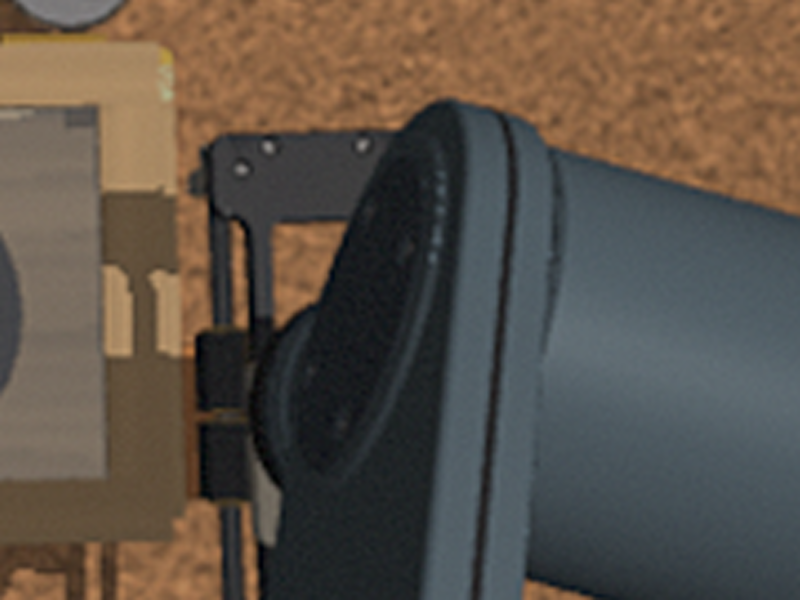

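```bash
python3 -m handwheel '[[[-4,0,0,0,0,0],[-10,0,0,0,0,0],[-20,0,0,0,0,0],[-30,0,0,0,0,0],[-20,0,-20,0,0,0],[0,0,-40,0,0,0],[0,0,-40,0,0,0],[0,0,-20,0,0,0]]]' 
cat >>h.py <<'E'
TAB=np.array([V[0]-.130,V[1],.146]); AX=np.array([V[0]+.095,V[1],.140])
def Rlid(phi): # forward tilt
    s,c=np.sin(phi),np.cos(phi); y=np.array([0,1.,0]); z=np.array([s,0,-c]); return np.c_[np.cross(y,z),y,z]
def tcplid(th,phi0,back=0):
    q=R.from_rotvec([0,th,0]).as_matrix(); Rm=q@Rlid(phi0)
    return AX+q@(TAB-AX)-Rm[:,2]*(.1673+back),Rm
E
python3 - <<'E'
from h import *
s=robot.read_state();print(s['qpos'],s['force'])
for n in("side","top"):
    im=imaging.camera(n); cv2.imwrite(f"pics/{n}4.png",cv2.resize(im[:,:,::-1],(800,600),interpolation=cv2.INTER_CUBIC))
p,Rm=tcplid(0,np.radians(22.5),.06); print(p)
delta(p,Rm); print((Rm.T@(p-s['eef_pos'])*1000).round(1))
E
```

```text
time_s: 8.4
eef_pos: [0.5718, -0.1397, 0.4174]
ee_rot: [2.203, 2.235, 0.002]
force: [-0.2, -0.3, 0.8]
gripper_width: 0.009
[-4.29161122e-01  3.19136145e-01  1.42058450e+00  3.44987820e-04
  1.39823681e+00 -4.43383306e-01] [-0.17788925 -0.34319184  0.78276678]
[0.40151606 0.0827     0.35599782]
shift(tool,mm) [ 224.9 -167.6   60.3] turn [-17.36 -17.41 -87.95]
[180.8 222.4  -8.4]
```

View pics/side4.png

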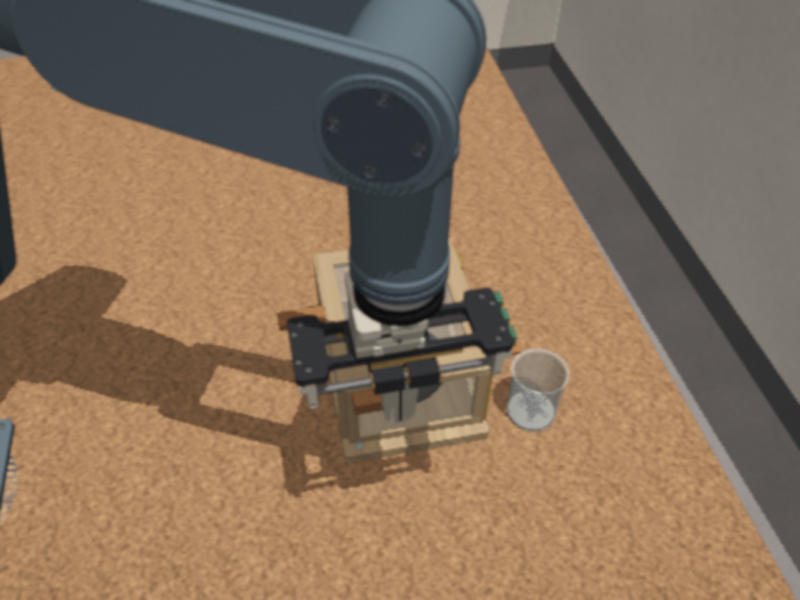

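View pics/top4.png

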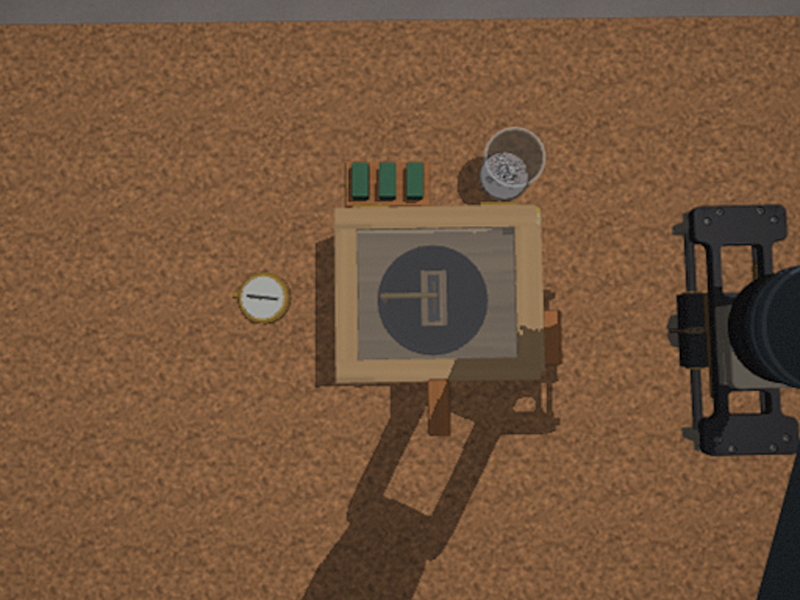

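```bash
python3 -m handwheel '[[[0,0,0,0,0,-10],[0,0,0,0,0,-10],[0,0,0,0,0,-10],[0,0,0,0,0,-10],[0,0,0,0,0,-10],[0,0,0,0,0,-10],[0,0,0,0,0,-10],[0,0,0,0,0,-10]]]' 0
python3 -m handwheel '[[[0,0,0,0,0,-10],[34,44,0,0,0,0],[34,44,0,0,0,0],[34,44,0,0,0,0],[34,44,0,0,0,0],[34,44,0,0,0,0],[0,0,0,0,-7.5,0],[0,0,0,0,-7.5,0]]]'
python3 -m handwheel '[[[0,0,0,0,-7.5,0],[0,0,0,0,0,0],[0,0,0,0,0,0],[0,0,0,0,0,0],[0,0,0,0,0,0],[0,0,0,0,0,0],[0,0,0,0,0,0],[0,0,0,0,0,0]]]'
python3 - <<'E'
from h import *
s=robot.read_state();print(s['qpos'])
p,Rm=tcplid(0,np.radians(22.5),.06); delta(p,Rm)
E
```

```text
time_s: 9.5
eef_pos: [0.5713, -0.1391, 0.4131]
ee_rot: [-0.242, -3.13, -0.002]
force: [0.4, 0.3, 0.8]
gripper_width: 0.819
time_s: 10.5
eef_pos: [0.3979, 0.0793, 0.4137]
ee_rot: [-0.023, 2.877, 0.003]
force: [-0.9, 0.1, -0.4]
gripper_width: 1.001
time_s: 11.5
eef_pos: [0.3985, 0.0787, 0.4148]
ee_rot: [-0.019, 2.749, 0.004]
force: [0.1, -0.0, -0.1]
gripper_width: 1.001
[-0.10176556 -0.14242956  1.9764227   0.05555728  0.91810006 -1.71141524]
shift(tool,mm) [19.6  4.  55.5] turn [ 0.3  -0.01  0.73]
```

```bash
python3 -m handwheel '[[[10,2,20,0,0,0.7],[9.6,2,20,0,0,0],[0,0,15,0,0,0],[0,0,0,0,0,0],[0,0,0,0,0,0],[0,0,0,0,0,0],[0,0,0,0,0,0],[0,0,0,0,0,0]]]'
python3 - <<'E'
from h import *
p,Rm=tcplid(0,np.radians(22.5),0); delta(p,Rm)
for n in("side","top"):
    im=imaging.camera(n); cv2.imwrite(f"pics/{n}5.png",cv2.resize(im[:,:,::-1],(800,600),interpolation=cv2.INTER_CUBIC))
E
```

```text
time_s: 12.5
eef_pos: [0.4014, 0.0828, 0.3567]
ee_rot: [-0.002, 2.748, 0.007]
force: [-1.3, -0.1, -0.2]
gripper_width: 1.0
shift(tool,mm) [ 0.2 -0.4 60.7] turn [0.3  0.03 0.03]
```

View pics/side5.png

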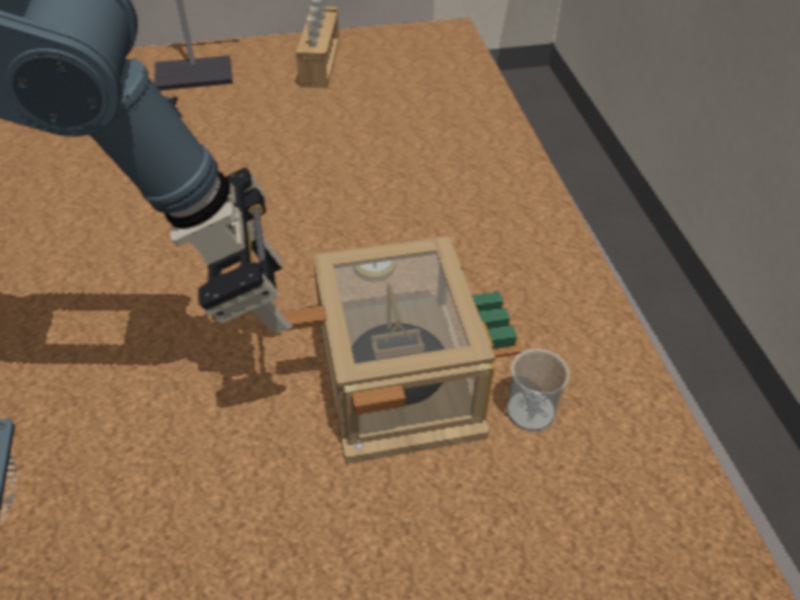

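View pics/top5.png

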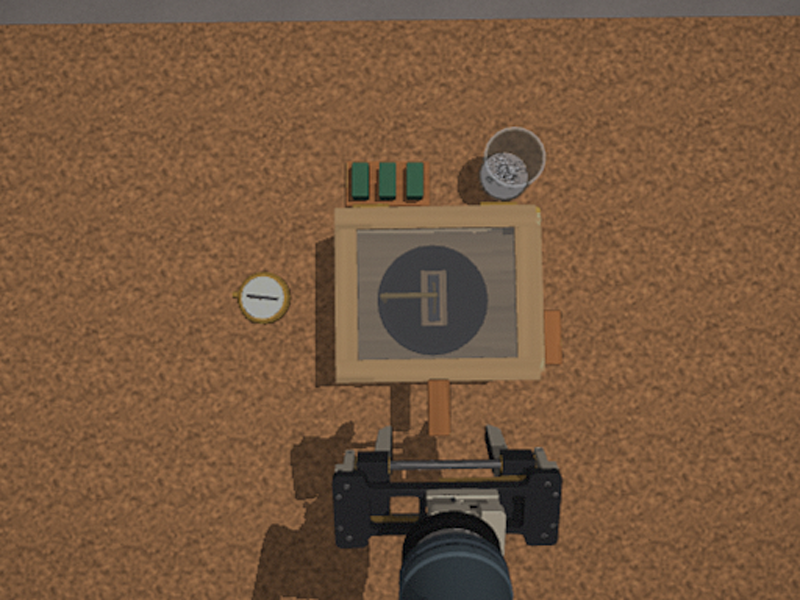

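The top view shows the fingers at x≈385 and 495, straddling the tab at x≈439, and the door looks flush. I'll advance and grip.

```bash
python3 -m handwheel '[[[0,0,10,0.3,0,0],[0,0,15,0,0,0],[0,0,15,0,0,0],[0,0,13,0,0,0],[0,0,7,0,0,0],[0,0,0,0,0,0],[0,0,0,0,0,0],[0,0,0,0,0,0]]]'
python3 - <<'E'
from h import *
p,Rm=tcplid(0,np.radians(22.5),0); delta(p,Rm)
for n in("side",):
    im=imaging.camera(n)[100:290,100:340]; cv2.imwrite(f"pics/{n}6.png",cv2.resize(im[:,:,::-1],(760,600),interpolation=cv2.INTER_CUBIC))
E
```

```text
time_s: 13.6
eef_pos: [0.4244, 0.0829, 0.3015]
ee_rot: [-0.001, 2.748, -0.0]
force: [0.4, -0.0, 0.0]
gripper_width: 1.0
shift(tool,mm) [ 0.3 -0.2  0.9] turn [-0.    0.05  0.04]
```

View pics/side6.png

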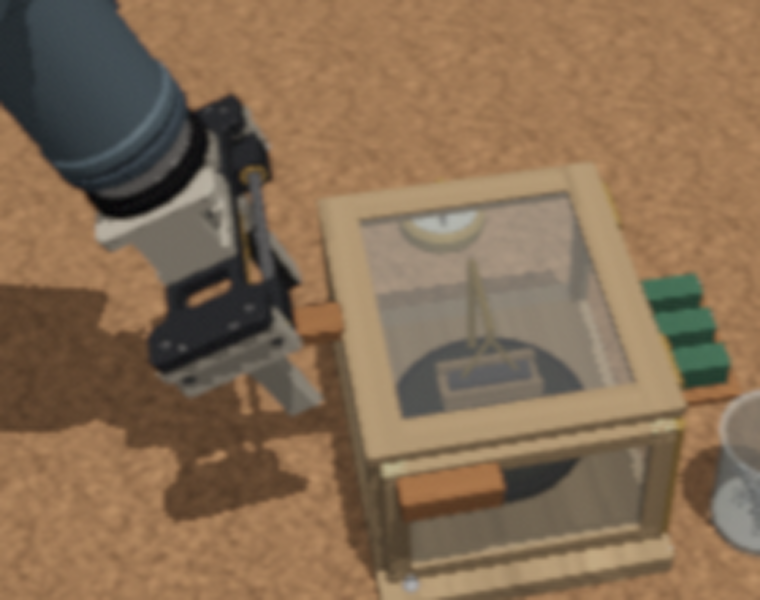

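```bash
python3 -m handwheel '[[[0,0,0,0,0,0],[0,0,0,0,0,0],[0,0,0,0,0,0],[0,0,0,0,0,0],[0,0,0,0,0,0],[0,0,0,0,0,0],[0,0,0,0,0,0],[0,0,0,0,0,0]]]' 255
python3 -m handwheel '[[[0,0,0,0,0,0],[0,0,0,0,0,0],[0,0,0,0,0,0],[0,0,0,0,0,0],[0,0,0,0,0,0],[0,0,0,0,0,0],[0,0,0,0,0,0],[0,0,0,0,0,0]]]'
python3 - <<'E'
from h import *
s=robot.read_state(); print(s['qpos'],s['force'],s['torque'])
a,d=tcplid(0,np.radians(22.5)); 
b,e=tcplid(np.radians(2.5),np.radians(22.5))
c,e2=tcplid(np.radians(45),np.radians(22.5))
print((d.T@(b-a)*1000).round(2),np.degrees(R.from_matrix(d.T@e).as_rotvec()),c,(d.T@(a-AX)*1000))
E
```

```text
time_s: 14.65
eef_pos: [0.4244, 0.0821, 0.301]
ee_rot: [-0.002, 2.749, -0.003]
force: [-2.0, -8.4, 0.6]
gripper_width: 0.254
time_s: 15.65
eef_pos: [0.4244, 0.082, 0.301]
ee_rot: [-0.001, 2.749, -0.003]
force: [-0.9, -7.6, 0.7]
gripper_width: 0.255
[-0.08091473  0.05130026  2.11077979  0.05211776  0.58870108 -1.69031454] [-0.93021825 -7.62715062  0.6664406 ] [-1.17567046  0.36846358 -0.42140874]
[-11.49   0.    -8.72] [0.  2.5 0. ] [0.62266655 0.0827     0.45790671] [ 205.57679422    0.         -258.94704948]
```

```bash
python3 -m handwheel '[[[0,-0.9,0,0,0,0],[-5.7,0,-4.4,0,1.25,0],[-5.7,0,-4.4,0,1.25,0],[-5.7,0,-4.4,0,1.25,0],[-5.7,0,-4.4,0,1.25,0],[-11.5,0,-8.7,0,2.5,0],[-11.5,0,-8.7,0,2.5,0],[0,0,0,0,0,0]]]'
python3 - <<'E'
from h import *
for t in (9,10):
  p,Rm=tcplid(np.radians(t),np.radians(22.5)); delta(p,Rm)
E
```

```text
time_s: 16.65
eef_pos: [0.4569, 0.0818, 0.3486]
ee_rot: [-0.001, 2.925, -0.001]
force: [-1.3, -3.1, -0.3]
gripper_width: 0.254
shift(tool,mm) [4.7 0.9 3.9] turn [-0.05 -1.07  0.06]
shift(tool,mm) [0.2 0.9 0.3] turn [-0.05 -0.07  0.06]
```

```bash
python3 -m handwheel '[[[-11.5,0,-8.7,0,2.5,0],[-11.5,0,-8.7,0,2.5,0],[-11.5,0,-8.7,0,2.5,0],[-11.5,0,-8.7,0,2.5,0],[-11.5,0,-8.7,0,2.5,0],[-11.5,0,-8.7,0,2.5,0],[0,0,0,0,0,0],[0,0,0,0,0,0]]]'
python3 - <<'E'
from h import *
p,Rm=tcplid(np.radians(25),np.radians(22.5)); delta(p,Rm)
for n in("side",):
    im=imaging.camera(n); cv2.imwrite(f"pics/{n}7.png",cv2.resize(im[:,:,::-1],(800,600),interpolation=cv2.INTER_CUBIC))
E
```

```text
time_s: 17.65
eef_pos: [0.519, 0.0819, 0.4071]
ee_rot: [0.001, -3.098, 0.001]
force: [-1.3, -2.8, -0.3]
gripper_width: 0.256
shift(tool,mm) [-0.4  0.8 -0.6] turn [-0.05 -0.    0.03]
```

View pics/side7.png

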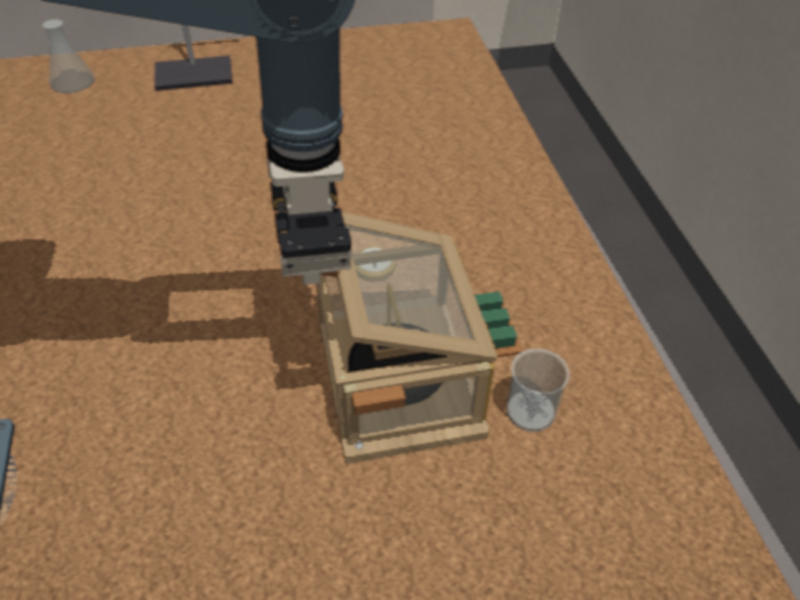

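The lid is rising with the gripper: its near edge is at about (345,220)–(360,330), and the door is still shut. I'll do the remaining 20°.

```bash
python3 -m handwheel '[[[-11.5,0,-8.7,0,2.5,0],[-11.5,0,-8.7,0,2.5,0],[-11.5,0,-8.7,0,2.5,0],[-11.5,0,-8.7,0,2.5,0],[-11.5,0,-8.7,0,2.5,0],[-11.5,0,-8.7,0,2.5,0],[-5.7,0,-4.4,0,1.25,0],[-5.7,0,-4.4,0,1.25,0]]]'
python3 -m handwheel '[[[-5.7,0,-4.4,0,1.25,0],[-5.7,0,-4.4,0,1.25,0],[0,0,0,0,0,0],[0,0,0,0,0,0],[0,0,0,0,0,0],[0,0,0,0,0,0],[0,0,0,0,0,0],[0,0,0,0,0,0]]]'
python3 - <<'E'
from h import *
p,Rm=tcplid(np.radians(45),np.radians(22.5)); delta(p,Rm);print(robot.read_state()['qpos'])
for n in("side","top"):
    im=imaging.camera(n); cv2.imwrite(f"pics/{n}8.png",cv2.resize(im[:,:,::-1],(800,600),interpolation=cv2.INTER_CUBIC))
E
```

```text
time_s: 18.7
eef_pos: [0.609, 0.0821, 0.4537]
ee_rot: [0.001, -2.792, 0.001]
force: [-2.0, -2.8, -0.4]
gripper_width: 0.251
time_s: 19.7
eef_pos: [0.6226, 0.0821, 0.4579]
ee_rot: [0.001, -2.749, 0.0]
force: [-1.6, -1.3, 0.4]
gripper_width: 0.256
shift(tool,mm) [-0.   0.6 -0. ] turn [-0.02  0.    0.02]
[-0.04146992  0.51289762  1.0631369  -0.01751394  1.95783588 -1.61608378]
```

View pics/side8.png

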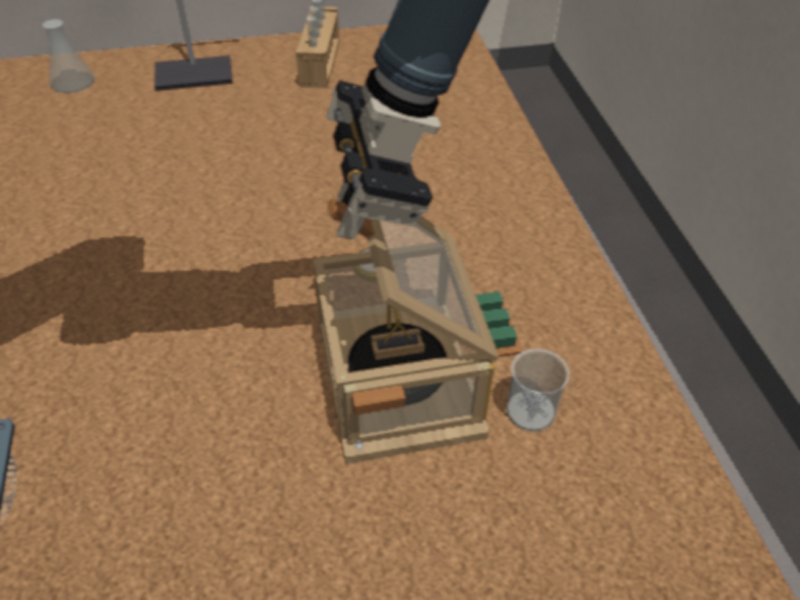

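View pics/top8.png

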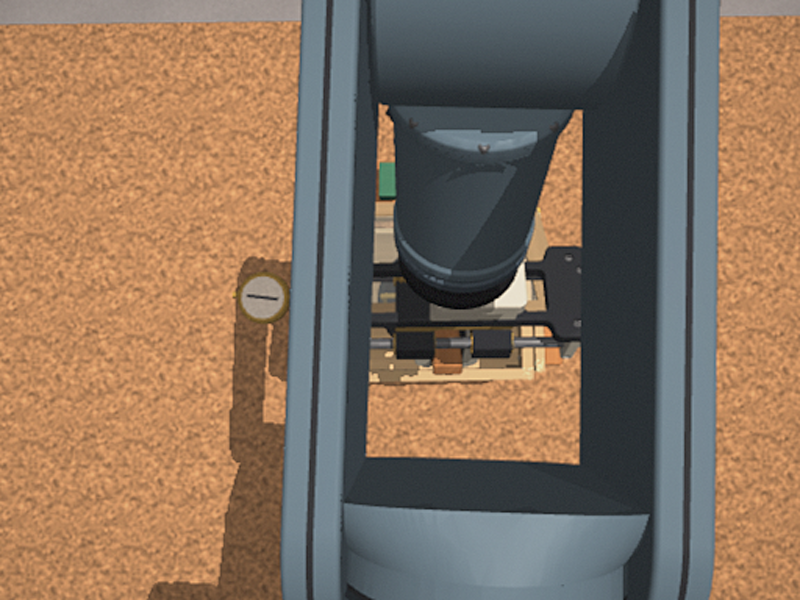

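```bash
python3 - <<'E'
from h import *
for t in (41,43,45,47):
    q=R.from_rotvec([0,np.radians(t),0]).as_matrix()
    print(t,proj("side",[AX+q@np.array([-.19,-.11,.008]),AX+q@np.array([-.19,-.11,0]),AX+q@np.array([-.248,.012,.012]),AX+q@np.array([-.248,-.012,.012])]).round(1).tolist())
for th in (0,.03,.07):print(th,proj("side",doorP(V,[[-.11,-.025,.136],[-.17,-.025,.136]],HX,th)).round(1).tolist())
s=cv2.imread("pics/side8.png");cv2.imwrite("pics/s8z.png",cv2.resize(s[190:490,300:500],(800,1200)[0:1]+(600,) if False else (400,600),interpolation=cv2.INTER_CUBIC))
cv2.imwrite("pics/s8y.png",cv2.resize(s[190:340,310:510],(800,600),interpolation=cv2.INTER_CUBIC))
cv2.imwrite("pics/s8x.png",cv2.resize(s[330:480,310:510],(800,600),interpolation=cv2.INTER_CUBIC))
E
```

```text
41 [[378.3, 304.6], [373.5, 309.2], [321.4, 205.5], [324.3, 219.4]]
43 [[382.6, 300.9], [377.5, 305.5], [326.5, 200.5], [329.5, 214.4]]
45 [[387.1, 297.3], [381.8, 301.7], [331.9, 195.6], [335.0, 209.4]]
47 [[391.8, 293.7], [386.3, 298.1], [337.5, 190.8], [340.8, 204.6]]
0 [[404.8, 397.2], [353.7, 405.5]]
0.03 [[406.0, 399.3], [355.1, 409.0]]
0.07 [[407.9, 402.2], [357.2, 413.6]]
```

View pics/s8y.png

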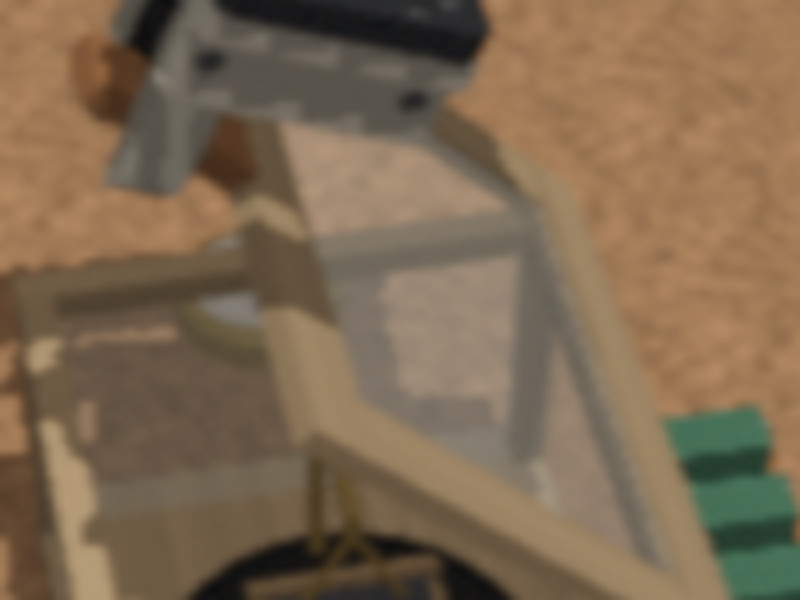

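View pics/s8x.png

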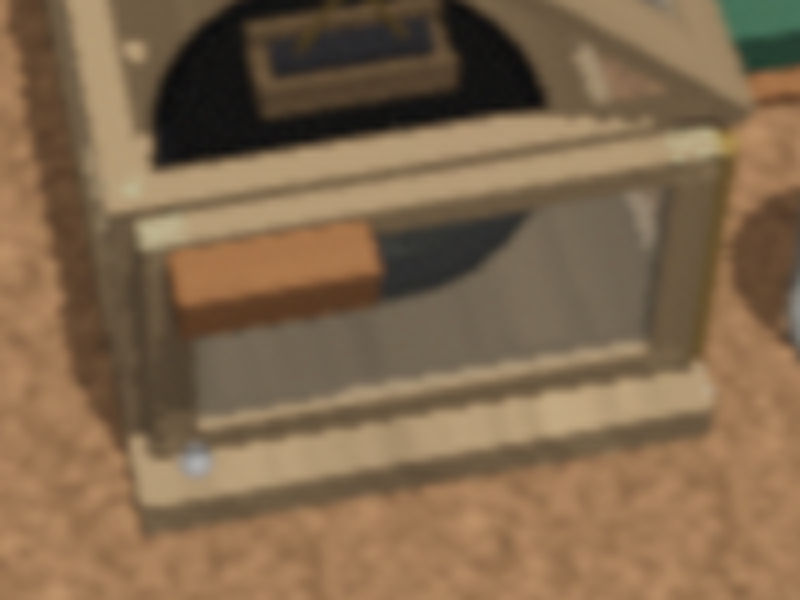

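```bash
python3 -m handwheel '[[[0,0,0,0,0,0],[0,0,0,0,0,0],[0,0,0,0,0,0],[0,0,0,0,0,0],[0,0,0,0,0,0],[0,0,0,0,0,0],[0,0,0,0,0,0],[0,0,0,0,0,0]]]'
python3 - <<'E'
from h import *
from plant import workorder
print(abs(robot.read_state()['qd']).max()); print(workorder.sign_off())
E
```

```text
time_s: 20.8
eef_pos: [0.6227, 0.0821, 0.4579]
ee_rot: [0.001, -2.749, 0.0]
force: [-2.5, -2.1, 0.5]
gripper_width: 0.254
0.0013573749913552314
the job is handed in; nothing more can be done
None
```

The door is shut on its catch, and the lid is held open by its tab at about 45°. I handed the job in at about 21 s with the arm still gripping. No verdict came back.

- **Door:** With the lid down, I pushed the grip block along the door's arc until it stopped hard at about 28 N. After I backed off, it stayed shut, and in the later side view the block's edge matched the fully shut position to within a pixel.
- **Lid:** I gripped the tab with the opening reading 0.254 (about 24 mm) and turned the lid about its hinge. The measured tool pose is within 1 mm of the 45° target. The lid corner in the side view also fits 45° to within about 1°.
- **Holding still:** Joint speeds were at most 0.0014 rad/s just before hand-in, and the force on the tool was only about 3 N.
- **Other objects:** The beaker, compass and blocks showed no movement in the side and top views. In the final top view the arm hid the beaker and most of the blocks.

No check failed. The lid angle comes from the tool pose and the pictures, as there was no direct reading of it.

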